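# Set the eccentric guide of a tray sealer with a well tray as gauge

## Robot

A 6-joint arm with a two-finger parallel gripper is mounted at the origin on the work surface. World frame = base frame: x ahead of the robot, y to its left, z up, the work surface at z = 0. Lengths are in mm, angles in rad, forces in N, time in s.
With the tool pointing down it reaches from about 275 to 725 mm from the base axis. Payload 5.6 kg.
Tool frame: the origin (TCP) lies at the very end of the fingers, on their centre line; the grasp point (between the pads) lies 19 mm behind it; z points along the fingers, y is the line along which they close (so a half turn about z gives the same grasp; the last joint's range is limited). The gripper opens to 85 mm and grips with 20 to 120 N. Pads are 22 mm wide; open, the fingers measure 114 mm over their backs; the gripper's body (76 mm by 85 mm) begins 54 mm behind the grasp point. The pads swing forward as they close: fully open they stand 13 mm farther back than shut.
Start: joints at [1.507, 0.255, 0.108, 0, -1.424, -0.285], TCP at [187.946, 516.884, 231.283] pointing down, gripper open.
Joint ranges: [-2.95, 2.95], [-1.21, 1.97], [-1.09, 1.5], [-2.87, 1.71], [-2.94, -0.07], [-3.05, 3.05]. Speed limits (rad/s): [2.57, 2.57, 3.14, 3.14, 3.14, 3.14].

## Interface

Orientations are given as a unit quaternion [w, x, y, z].
In Python, from cell import arm, vision gives the robot as it stands.
- The arm moves only by the tool apply_moves, never from a script. Its argument "deltas" is a list of rows, each a list of 6 numbers: the shift along the tool's x, y, z in cm, then the turn, a rotation vector about the tool's x, y, z in degrees. In form: [[tx, ty, tz, wx, wy, wz], ...]. A call has 1 to 12 rows; each row shifts and turns the commanded pose from where the row before left it, along the tool's axes as they then stand; what a row does not reach is not made up. A row lasts 1/8 s, in which the tool goes at most 62.5 mm and 10.7 degrees, less where a joint would pass 70% of its speed; a pose out of reach is approached as far as the arm can. A call is refused whole if a number of a shift passes 6.25 or a number of a turn 10.7, either way. A call with a gripper value outside its range is refused whole. "gripper" is the gripper command: -1 is shut, 1 is fully open, values between are in proportion, set as the call begins (left out, the last holds). The fingers move at their own pace and stop on an object; the grip force is fixed at half the most. Time passes only in rows, so rows that do not move let the fingers close. It gives the time, the measured TCP pose, the force and the opening at its end, in the units of the state.
- arm.read_state(): the state, without advancing time (a new reading comes with each control period).
- vision.read_camera(name): name is "scene" or "top" or "wrist"; returns the picture (384x512x3 uint8, red, green, blue); there is no depth.
- vision.camera_model(name): a dict with "K" (3x3 intrinsics, pixels), "rvec" (rotation vector, rad) and "tvec" (3), from world to camera coordinates, as OpenCV has them; the wrist camera has in their place "hand_eye" (4x4, takes a point from camera to tool coordinates, whose origin is the TCP and whose axes are the flange's). Camera axes: x right, y down, z forward; pixel columns grow to the right and rows downward; lengths in mm; the calibration is good to about 2 mm. A picture is of the moment at which its call begins: read the wrist's pose just before it. camera_model takes no time and is no camera call.
- arm.job_done(): hands the job in, once; it reports no verdict.
The state is a dict: "clock": time; "joints": joint angles; "qvel": joint speeds; "tau": joint torques, N m; "tool_pos": TCP position; "eef_rot": TCP orientation; "ft_force": force on the tool from outside, world axes, zero at the start; "torque": the same for the moment, N m; "grip_width": finger opening in mm.
Only numpy, scipy, OpenCV 4.12 (cv2) and the standard library are available. Lean on these libraries where they do the work, as an engineer would, in place of code of your own. Each camera call takes 0.05 s, during which the arm holds its last target. There are 200 camera calls.

## Task

Use the push slide to feed the bottom well tray out of the magazine, and push that tray on into the guide, between the straight rail and the eccentric disc; then, with the tray there as a gauge, turn the eccentric by its lever until the tray is just free to slide, with some play but no more than 2 mm. Then push the tray on through the guide until it is home against the sealer, leaving the setting as it is. Leave the push slide pulled fully back so that the rest of the stack has dropped, and do not disturb anything else that stands about.

Things in the scene. Friction and masses are not known exactly. Their poses are not given: they have to be found in the camera images.
- loader: Aluminium deck, 260 x 550 x 12 mm, fixed to the bench, turned by up to 13 degrees. Origin at bench height under the middle line of the tray track; +y along the track from sealer to magazine (trays are fed towards -y), +x away from the robot, z up; deck top at z 12. Coordinates 'at' below are in this frame, in mm. Deck covers x -160..100, y -250..300.
- rail_face (a point): Middle of the guiding face of the straight steel rail along the far side of the track, on deck level: face at x 31, from y 150 to y -245, rail 12 high above the deck, 12 thick. The robot's side of the track is open apart from the disc (and a 5 mm curb in the magazine).
- magazine (a point): Middle of the magazine's open top, at (0, 100, 77). Four upright clear plates 4 mm thick; inside x -31.5..31.5, y 58.5..141.5. The front gate (towards the sealer) leaves a slot 15.5 high over the deck that passes only the bottom tray.
- sealer_front (a point): Foot of the white sealer's flat front, at (0, -245, 12): the end stop of the track. Sealer x -85..85, 65 high, and 150 high from y -320 to -420.
- slide (a joint): Push slide: flat plate 50 wide, 136 long, 10 thick, behind (+y of) the bottom tray. Travel in m: 0 = pulled back, starts there (front edge at y 144.5, 4.5 behind the tray); 0.144 = fully in (front edge and the tray's rear edge at y 0.5, tray out of the magazine, not yet at the disc). 2 N moves it, it stays where left. While in, it holds the stack up; pulled back, the stack drops to the deck.
- slide_knob (a point): Upright black knob of the push slide, 20 mm diameter, z 22 to 70, on a flat arm (14 wide, top at z 22) beside the magazine on the robot's side: at (-85, 190.5) with the slide back, (-85, 46.5) with it in. Point on its axis at z 52.
- eccentric (a joint): Eccentric's angle in rad about its pivot, counter-clockwise from above, range 0 to 2.5, starts 0.1 to 0.9 (too wide), stays where left (2.5 N at the lever knob turns it). Gap from disc to rail = 61 + 10 cos(angle) mm; trays are 60 mm wide, so the disc nips the tray at about 1.67; free with up to 2 mm play is about 1.47 to 1.66.
- guide_pivot (a point): Axis of the eccentric's upright pivot bolt at deck level, at (-50, -100). The steel disc, 40 mm diameter, z 13 to 25, has its centre 10 mm from this axis in the direction (-cos(angle), -sin(angle)). Above it a hub and the lever bar, 14 wide, z 30 to 38.
- lever_knob (a point): Upright black knob at the end of the eccentric's lever, 18 mm diameter, z 36 to 70, 85 mm from the pivot axis in direction angle + 2.03 rad (counter-clockwise from the loader's +x; on the robot's side of the track). Point on its axis at z 53.
- tray0_center (a point): Centre of the bottom well tray, the gauge: stiff pale tray 60 (x) x 80 (y) x 14 mm, 80 g, round yellowish wells in its top. Starts flat on the deck in the magazine at (0, 100). It is in the guide with its centre at y -70 to -140 (best -100); against the sealer at y -205 (within 15 mm counts as home).
- tray1_center (a point): Centre of the second tray (same size), lying on the bottom one.
- tray2_center (a point): Centre of the third tray (same size).
- tray3_center (a point): Centre of the top tray (same size), its top at z 68 mm above the bench at the start.
- vial: Small bottle, 26 mm diameter, 55 mm tall, standing on the deck near the robot-side corner next to the sealer; origin at the centre of its foot. Bystander.
- jar: Small amber jar, 32 mm diameter, 50 mm tall, standing on the deck behind the rail, somewhere near the guide; origin at the centre of its foot. Bystander.
- weight_center (a point): Centre of a brass weight, 28 mm diameter, 30 mm tall, on the deck near its robot-side edge, beside the way of the slide knob. Bystander.
- sample: White sample bottle, 56 mm diameter, 120 mm tall, on the bench at a side; origin at its foot. Bystander.
- beaker: Glass beaker, 72 mm diameter, 90 mm tall, on the bench at a side; origin at its foot. Bystander.
- tub: Tub of wipes, 84 mm diameter, 150 mm tall, on the bench at a side; origin at its foot. Bystander.
- spare_center (a point): Centre of a loose well tray (same size as those in the stack) lying on a paper form on the bench, near the robot on its left. Bystander, not used.
There are look-alikes about, which are no part of the job. Leave any black or orange look-alike of the part that bears tray3_center alone.

How it is judged (in metres and radians):
On the way, in this order (a step that is already met when the one before it is completed fails the run):
1. the bottom tray lies in the guide, between rail and disc (y of tray0_center in the frame of loader between -0.14 and -0.066 m and z of tray0_center in the frame of loader below 0.025 m and x of tray0_center in the frame of loader between -0.02 and 0.02 m), for 0.2 s.
2. with the tray in the guide, the eccentric is turned so that the tray has 0.1 to 2.4 mm of play (all of step 1 and value of joint eccentric between 1.43 and 1.66 rad), for 0.3 s.
3. the tray has been pushed through the guide, home against the sealer, with that setting (y of tray0_center in the frame of loader below -0.188 m and z of tray0_center in the frame of loader between 0.012 and 0.025 m and x of tray0_center in the frame of loader between -0.02 and 0.02 m and value of joint eccentric between 1.43 and 1.66 rad), for 0.2 s.
At the end, for the whole second after the job is handed in: Eccentric set to a gap 0.1 to 2.4 mm wider than the tray; gauge tray flat on the track, within 17 mm of the sealer; slide back within 6 mm; the other three trays dropped to the deck in the magazine, in order; bystanders within 25 mm of where they stood (all of step 3 and z of tray1_center in the frame of loader between 0.015 and 0.023 m and x of tray1_center in the frame of loader between -0.006 and 0.006 m and y of tray1_center in the frame of loader between 0.09 and 0.11 m and z of tray2_center in the frame of loader between 0.029 and 0.037 m and x of tray2_center in the frame of loader between -0.006 and 0.006 m and y of tray2_center in the frame of loader between 0.09 and 0.11 m and z of tray3_center in the frame of loader between 0.043 and 0.051 m and x of tray3_center in the frame of loader between -0.006 and 0.006 m and y of tray3_center in the frame of loader between 0.09 and 0.11 m and value of joint slide below 0.006 m and distance of each of vial, jar, weight_center, sample, beaker, tub, spare_center from where it was at the start of the episode below 0.025 m); the robot touches nothing.
It fails at once if a bystander is moved by more than 25 mm (distance of any of vial, jar, weight_center, sample, beaker, tub, spare_center from where it was at the start of the episode above 0.025 m).
It fails at once if a bystander is tipped over (angle between any of vial, jar, weight_center, sample, beaker, tub, spare_center's own z axis and vertical above 0.5 rad).
It also fails if it takes over 61 s, if anything falls off the work surface, if the arm or the gripper's body presses on something with over 40 N, if the wrist force passes 120 N, or if a joint passes its speed limit or range.

## Working session

There is one attempt and no reset: what is moved stays moved. The work goes in short steps, Python scripts to look and compute and a tool call to move; the robot and the scene stay as the last step left them, time stands still between calls to the robot, and variables do not carry over. Pictures are saved under pics/ and viewed, on a budget of 10 in all, crops included, one or two more only if the job needs it, and the job is handed in when it is done.

Besides the shell and the picture viewer there is one more tool, called after "Emit:" in YAML: its name, and indented under it one key for each argument. apply_moves: Moves the arm, as the interface text tells. Its arguments: {"type":"object","properties":{"deltas":{"type":"array","items":{"type":"array","items":{"type":"number"}}},"gripper":{"type":"number"}},"required":["deltas"]}

```bash
ls; mkdir -p pics
python3 - <<'E'
from cell import arm, vision
import cv2,numpy as np
print(arm.read_state())
for n in("scene","top"):
    im=vision.read_camera(n); cv2.imwrite(f"pics/{n}0.png",im[:,:,::-1])
    print(n,vision.camera_model(n))
print(vision.camera_model("wrist"))
a=[cv2.imread(f"pics/{n}0.png") for n in("scene","top")]
E
```

```text
pics
{'clock': 0.0, 'joints': array([ 1.50657294e+00,  2.55753593e-01,  1.07004711e-01, -4.97821051e-04,
       -1.42388124e+00, -2.84599135e-01]), 'qvel': array([-3.07783839e-04,  1.63062503e-03,  5.20190132e-04,  1.33956903e-03,
       -5.91303362e-04,  9.47052230e-05]), 'tau': array([ 8.45365685e-04, -3.86637855e+01,  2.37938172e+01,  5.36503315e+00,
       -6.20811988e-03, -8.86511771e-06]), 'tool_pos': array([187.75329633, 516.4373537 , 230.38885319]), 'eef_rot': array([ 9.38411440e-04,  9.84822066e-01, -1.73564389e-01, -1.43875682e-04]), 'ft_force': array([-0.07566934,  0.43023209,  1.02320929]), 'torque': array([-0.00181273, -0.0285517 , -0.00409035]), 'grip_width': 85.48929528283924}
scene {'K': array([[437.41491524,   0.        , 257.44465512],
       [  0.        , 437.41491524, 188.21635145],
       [  0.        ,   0.        ,   1.        ]]), 'rvec': array([ 1.10568229,  2.4358658 , -0.98541264]), 'tvec': array([ 306.83918216, -268.8839728 , 1701.86556394])}
top {'K': array([[450.03599821,   0.        , 251.9323194 ],
       [  0.        , 450.03599821, 192.17427383],
       [  0.        ,   0.        ,   1.        ]]), 'rvec': array([ 2.16856715, -2.19785272,  0.11294339]), 'tvec': array([  57.0935268 ,  537.77922238, 1627.81875695])}
{'K': array([[341.50132777,   0.        , 255.86198789],
       [  0.        , 341.50132777, 196.82879281],
       [  0.        ,   0.        ,   1.        ]]), 'hand_eye': array([[-1.46624140e-03, -9.59723510e-01, -2.80942406e-01,
         7.19981085e+01],
       [ 9.99998852e-01, -1.29990069e-03, -7.78431674e-04,
         8.76070915e-01],
       [ 3.81881953e-04, -2.80943224e-01,  9.59724314e-01,
        -1.43289088e+02],
       [ 0.00000000e+00,  0.00000000e+00,  0.00000000e+00,
         1.00000000e+00]])}
```

View pics/top0.png

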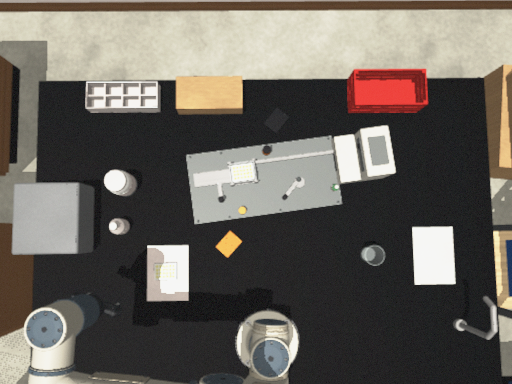

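View pics/scene0.png

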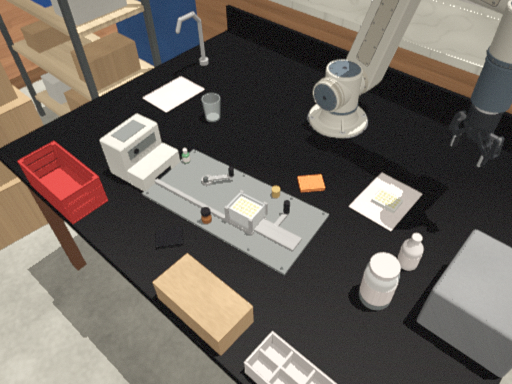

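The top picture shows the loader with its deck corners at about (187,155), (333,137), (341,204) and (195,222). The magazine is at (243,172), the slide knob at (222,199), the lever knob at (285,196) and the sealer on the right. In the scene picture the lever is at (217,180) and the slide knob at (287,207).

Possible mix-ups:
- Trays: the stack at (243,172); the spare on the paper at (167,271); the orange slab at (229,244); the black slab at (277,120).
- Black knobs: slide knob (222,199); lever knob (285,196).

I choose the stack in the magazine and the two knobs on the deck, and will check them in one close crop.

```bash
cat > h.py <<'E'
import numpy as np,cv2
from cell import arm,vision
from scipy.spatial.transform import Rotation as R
def cam(n,st=None):
    m=vision.camera_model(n)
    if n!="wrist": return m["K"],R.from_rotvec(m["rvec"]).as_matrix(),np.array(m["tvec"])
    H=m["hand_eye"]; w,x,y,z=st["eef_rot"]; Rt=R.from_quat([x,y,z,w]).as_matrix()
    Rc=Rt@H[:3,:3]; pc=Rt@H[:3,3]+st["tool_pos"]
    return m["K"],Rc.T,-Rc.T@pc
def proj(c,P):
    K,Rm,t=c; q=(np.atleast_2d(P)@Rm.T+t)@K.T; return q[:,:2]/q[:,2:]
def back(c,uv,z):
    K,Rm,t=c; uv=np.atleast_2d(uv); d=np.c_[uv,np.ones(len(uv))]@np.linalg.inv(K).T@Rm; o=-Rm.T@t
    return o+d*((z-o[2])/d[:,2])[:,None]
def L2W(p,P):
    P=np.atleast_2d(np.array(P,float)); c,s=np.cos(p[2]),np.sin(p[2])
    return np.c_[p[0]+c*P[:,0]-s*P[:,1],p[1]+s*P[:,0]+c*P[:,1],P[:,2]]
def W2L(p,P):
    P=np.atleast_2d(np.array(P,float)); c,s=np.cos(p[2]),np.sin(p[2]); d=P-np.array([p[0],p[1],0])
    return np.c_[c*d[:,0]+s*d[:,1],-s*d[:,0]+c*d[:,1],P[:,2]]
CORN=[(-160,300,12),(100,300,12),(100,-250,12),(-160,-250,12)]
E
python3 - <<'E'
from h import *
from scipy.optimize import least_squares
im=cv2.imread("pics/top0.png"); g=cv2.GaussianBlur(cv2.cvtColor(im,cv2.COLOR_BGR2GRAY),(0,0),.8).astype(float)
c=cam("top")
p=np.array([*back(c,[[258,180]],12)[0][:2],np.radians(7)])
# initial from corners
uv=np.array([(195,222),(187,155),(333,137),(341,204)],float)
f=lambda p:(proj(c,L2W(p,CORN))-uv).ravel()
p=least_squares(f,p,x_scale=[10,10,.1]).x; print(p,f(p))
# edge refinement: steepest gradient along normals
edges=[((-160,290),(-160,-240),(-1,0)),((100,290),(100,-165),(1,0)),((-150,300),(90,300),(0,1))]
from scipy.ndimage import map_coordinates
for it in range(4):
    obs=[];
    for a,b,n in edges:
        for t in np.linspace(0.02,.98,60):
            q=np.array([*(np.array(a)*(1-t)+np.array(b)*t),12.]); N=np.array([*n,0.])
            s=np.arange(-10,10.1,.5); u=proj(c,L2W(p,q+s[:,None]*N))
            v=map_coordinates(g,[u[:,1],u[:,0]],order=1); d=-np.gradient(v)
            k=d.argmax()
            if d[k]>3: obs.append((q,N,back(c,u[k],12)[0]))
    r=lambda p:[((W2L(p,w)[0]-q)@N) for q,N,w in obs]
    p=least_squares(r,p,x_scale=[10,10,.1],loss='soft_l1').x
print(p,len(obs),np.std(r(p)),np.median(np.abs(r(p))))
np.save("pose.npy",p)
for n in("top","scene"):
    c2=cam(n); j=cv2.imread(f"pics/{n}0.png")
    for P in CORN+[(0,100,77),(-85,190.5,70),(-50,-100,25),(31,150,24),(31,-245,24)]:
        u=proj(c2,L2W(p,P))[0]; print(n,P,u.round(1))
        cv2.circle(j,tuple((u*16).round().astype(int)),16,(0,0,255),-1,shift=4) if 0 else None
c2=c; x0,y0=180,128
j=cv2.resize(im[y0:y0+100,x0:x0+170],None,fx=4.7,fy=4.7,interpolation=cv2.INTER_CUBIC)
for P in CORN+[(0,100,77),(-85,190.5,70),(-50,-100,38),(31,150,24),(31,-245,24)]:
    u=(proj(c2,L2W(p,P))[0]-[x0,y0]+.5)*4.7; cv2.drawMarker(j,tuple(u.astype(int)),(0,0,255),0,12,1)
cv2.imwrite("pics/c1.png",j)
E
```

```text
[ 6.19704170e+02 -1.83040590e+01  1.09311388e-01] [-0.67299615  1.23208216 -0.51351611 -1.37650808 -0.27223557 -0.87352935
  1.46886632  0.92289058]
[ 6.20657624e+02 -1.40851282e+01  1.22006732e-01] 180 1.105223717256774 0.9250309232096754
top (-160, 300, 12) [193.8 223.9]
top (100, 300, 12) [185.1 154.4]
top (100, -250, 12) [331.1 135.1]
top (-160, -250, 12) [341.7 203.8]
top (0, 100, 77) [242.  171.4]
top (-85, 190.5, 70) [220.  198.5]
top (-50, -100, 25) [297.8 179.5]
top (31, 150, 24) [227.5 166.9]
top (31, -245, 24) [333.2 152.8]
scene (-160, 300, 12) [329.2 214.5]
scene (100, 300, 12) [284.4 274.4]
scene (100, -250, 12) [141.7 193.6]
scene (-160, -250, 12) [193.4 149.5]
scene (0, 100, 77) [245.8 206. ]
scene (-85, 190.5, 70) [286.9 202.4]
scene (-50, -100, 25) [206.  181.6]
scene (31, 150, 24) [254.1 231.3]
scene (31, -245, 24) [156.8 179.1]
```

View pics/c1.png

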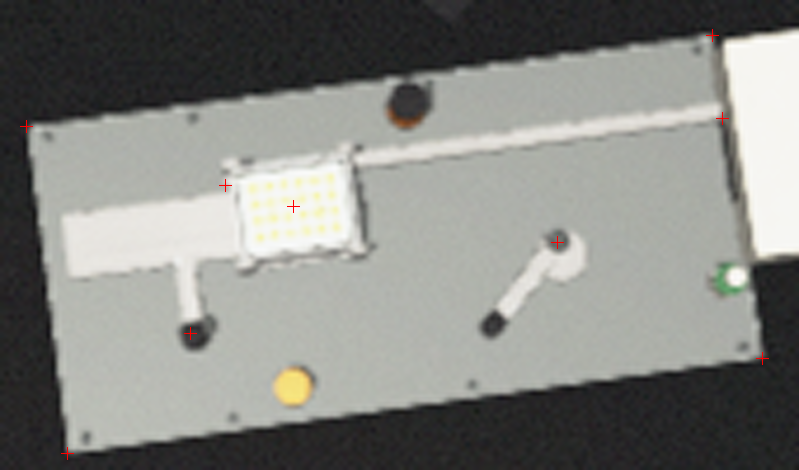

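The crop confirms it: the clear magazine with the yellow-welled stack is at (295,208), the slide knob at (195,333), the lever from its pivot at (557,241) to its knob at (492,323), and the weight at (293,386). The model overlay agrees to about 1 px (3–4 mm). I'll move the wrist camera over the deck to refine it.

Emit:
apply_moves:
  deltas:
    - [0,0,0,0,0,-9]
    - [0,0,0,0,0,-9]
    - [0,0,0,0,0,-9]
  gripper: 0.0

```text
clock: 0.48
tool_pos: [187.8, 516.6, 230.7]
eef_rot: [0.001, 0.998, 0.064, -0.0]
ft_force: [0.2, 0.2, 0.1]
grip_width: 42.5
```

Emit:
apply_moves:
  deltas:
    - [2.5,4.5,-0.2,0,0,0]
    - [2.5,4.5,-0.2,0,0,0]
    - [2.5,4.5,-0.2,0,0,0]
    - [2.5,4.5,-0.2,0,0,0]
    - [2.5,4.5,-0.2,0,0,0]
    - [2.5,4.5,-0.2,0,0,0]
    - [2.5,4.5,-0.2,0,0,0]
    - [2.5,4.5,-0.2,0,0,0]
    - [2.5,4.5,-0.2,0,0,0]
    - [2.5,4.5,-0.2,0,0,0]
    - [2.5,4.5,-0.2,0,0,0]
    - [2.5,4.5,-0.2,0,0,0]

```text
clock: 1.98
tool_pos: [552.3, 16.1, 254.9]
eef_rot: [-0.0, 0.998, 0.061, -0.0]
ft_force: [1.3, 0.8, 0.2]
grip_width: 42.9
```

Run:
```python
from h import *
import pickle
st=arm.read_state(); im=vision.read_camera("wrist"); st2=arm.read_state()
pickle.dump(st,open("st_w1.pkl","wb")); p=np.load("pose.npy")
print(st["clock"],st["tool_pos"],np.abs(st["qvel"]).max(),W2L(p,st["tool_pos"]),st["joints"].round(2),st["eef_rot"].round(4),st2["tool_pos"]-st["tool_pos"])
cv2.imwrite("pics/w1.png",im[:,:,::-1]); c=cam("wrist",st)
j=cv2.resize(im[:,:,::-1],None,fx=1.5,fy=1.5,interpolation=cv2.INTER_CUBIC)
for P in CORN+[(-31.5,58.5,77),(31.5,58.5,77),(-31.5,141.5,77),(31.5,141.5,77),(-85,190.5,70),(-50,-100,38),(31,-245,24),(-85,-245,77),(85,-245,77)]:
    u=(proj(c,L2W(p,P))[0]); print(P,u.round(1)); cv2.drawMarker(j,tuple(((u+.5)*1.5).astype(int)),(0,0,255),0,12,1)
cv2.imwrite("pics/w1o.png",j)
```

```text
1.975 [552.25048603  16.07745866 254.90769547] 0.765437784233765 [[-64.22771117  38.26381086 254.90769547]] [ 0.31  0.26  0.17 -0.   -1.48  1.38] [-1.000e-04  9.981e-01  6.120e-02 -4.000e-04] [ 2.27292768 -4.41035654 -0.63394614]
(-160, 300, 12) [ 41.3 239.5]
(100, 300, 12) [-4.6  1.3]
(100, -250, 12) [540.7   0.6]
(-160, -250, 12) [491.  239.1]
(-31.5, 58.5, 77) [233.3 140.1]
(31.5, 58.5, 77) [231.9  68.2]
(-31.5, 141.5, 77) [144.5 140.1]
(31.5, 141.5, 77) [137.8  68.3]
(-85, 190.5, 70) [102.6 193.3]
(-50, -100, 38) [385.6 153. ]
(31, -245, 24) [529.5  72.5]
(-85, -245, 77) [544.6 194.8]
(85, -245, 77) [ 5.926e+02 -2.000e-01]
```

View pics/w1o.png

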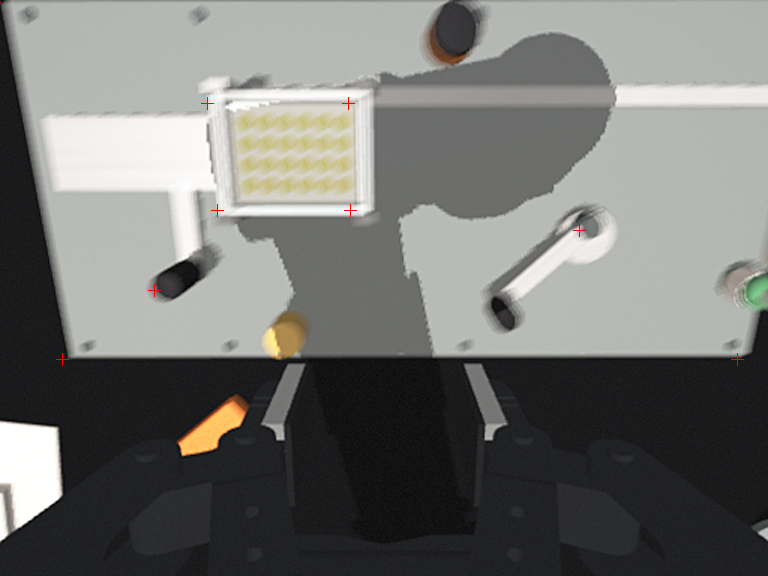

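The picture was taken while the arm was still moving, so it is blurred and the overlay is shifted about 10–15 px. I'll let it settle and retake it.

Emit:
apply_moves:
  deltas:
    - [0,0,0,0,0,0]
    - [0,0,0,0,0,0]
    - [0,0,0,0,0,0]

```text
clock: 2.4
tool_pos: [551.2, 18.4, 255.5]
eef_rot: [-0.0, 0.998, 0.062, 0.0]
ft_force: [-0.2, 0.2, -1.2]
grip_width: 42.8
```

Run:
```python
from h import *
import pickle
st=arm.read_state(); im=vision.read_camera("wrist"); st2=arm.read_state()
pickle.dump(st,open("st_w1.pkl","wb")); p=np.load("pose.npy")
print(st["clock"],st["tool_pos"],np.abs(st["qvel"]).max(),W2L(p,st["tool_pos"]),st["eef_rot"].round(4))
cv2.imwrite("pics/w1.png",im[:,:,::-1]); c=cam("wrist",st)
j=cv2.resize(im[:250,:,::-1],None,fx=1.56,fy=1.56,interpolation=cv2.INTER_CUBIC)
for P in CORN+[(-31.5,58.5,77),(31.5,58.5,77),(-31.5,141.5,77),(31.5,141.5,77),(-85,190.5,70),(-50,-100,38),(31,-245,24)]:
    u=(proj(c,L2W(p,P))[0]); print(P,u.round(1)); cv2.drawMarker(j,tuple(((u+.5)*1.56).astype(int)),(0,0,255),0,12,1)
cv2.imwrite("pics/w2o.png",j)
```

```text
2.4 [551.237731    18.42622012 255.49447145] 0.002812053451359525 [[-64.94708351  40.71836918 255.49447145]] [-1.000e-04  9.981e-01  6.190e-02  1.000e-04]
(-160, 300, 12) [ 43.3 238.7]
(100, 300, 12) [-1.5  0.5]
(100, -250, 12) [542.8   0.8]
(-160, -250, 12) [492.6 238.9]
(-31.5, 58.5, 77) [236.  139.4]
(31.5, 58.5, 77) [234.8  67.6]
(-31.5, 141.5, 77) [147.3 139.3]
(31.5, 141.5, 77) [140.9  67.6]
(-85, 190.5, 70) [105.1 192.4]
(-50, -100, 38) [387.8 152.6]
(31, -245, 24) [531.6  72.5]
```

View pics/w2o.png

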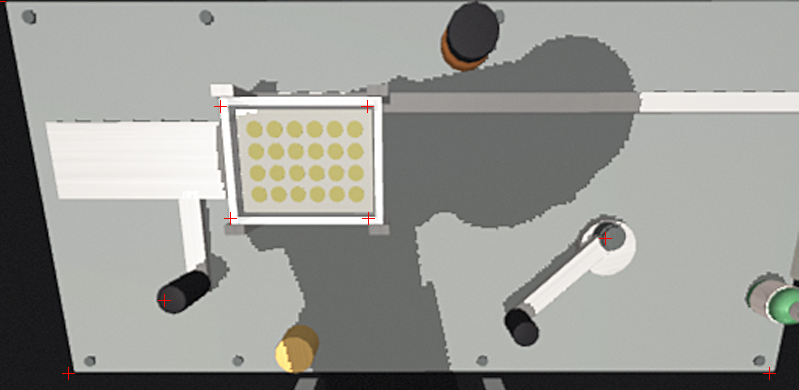

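Settled, everything lies about 7 px (4.5 mm) further towards −y than my pose says: slide knob top at (172,299), pivot bolt at (613,238), lever knob top at (525,332), weight top at (293,355). I'll refine the pose from the wrist picture.

```bash
cat >> h.py <<'E'
from scipy.optimize import least_squares
from scipy.ndimage import map_coordinates
def fit_edges(im,c,p,edges,rng=10,its=4):
    g=cv2.GaussianBlur(cv2.cvtColor(im,cv2.COLOR_BGR2GRAY),(0,0),.7).astype(float)
    for _ in range(its):
        obs=[]
        for k0,(a,b,n) in enumerate(edges):
            for t in np.linspace(0.02,.98,60):
                q=np.array([*(np.array(a)*(1-t)+np.array(b)*t),12.]); N=np.array([*n,0.])
                s=np.arange(-rng,rng+.1,.25); u=proj(c,L2W(p,q+s[:,None]*N))
                if u.min()<2 or u[:,0].max()>509 or u[:,1].max()>380: continue
                d=-np.gradient(map_coordinates(g,[u[:,1],u[:,0]],order=1)); k=d.argmax()
                if d[k]>5: obs.append((q,N,back(c,u[k],12)[0],k0))
        r=lambda p:np.array([((W2L(p,w)[0]-q)@N) for q,N,w,_ in obs])
        p=least_squares(r,p,x_scale=[10,10,.1],loss='soft_l1').x
    e=r(p); ks=np.array([o[3] for o in obs])
    print("fit",p,[(int((ks==i).sum()),round(float(np.median(e[ks==i])),2)) for i in set(ks)])
    return p
E
python3 - <<'E'
from h import *
import pickle
st=pickle.load(open("st_w1.pkl","rb")); c=cam("wrist",st); im=cv2.imread("pics/w1.png")
p0=np.load("pose.npy")
p=fit_edges(im,c,p0,[((-160,290),(-160,-240),(-1,0)),((-150,300),(90,300),(0,1)),((-150,-250),(-120,-250),(0,-1))])
np.save("pose_w.npy",p)
for nm,uv,z in[("knob",(172,299),70),("pivot",(613,238),40),("lever",(525,332),70),("weight",(293,355),42),("vial",(787,307),67),("jar",(474,32),62)]:
    w=back(c,np.array(uv)/1.56-.5,z)[0]; print(nm,W2L(p,w).round(1))
    if nm=="lever":
        l=W2L(p,w)[0]; print("angle",(np.arctan2(l[1]+100,l[0]+50)%6.283)-2.03, np.hypot(l[1]+100,l[0]+50))
print(W2L(p,st["tool_pos"]), "yaw tool vs loader deg",np.degrees(2*np.arctan2(st["eef_rot"][2],st["eef_rot"][1])-p[2]))
E
```

```text
fit [ 6.22911890e+02 -1.81660934e+01  1.23202955e-01] [(60, -0.27), (51, -0.23), (29, -0.77)]
knob [[-85.2 190.2  70. ]]
pivot [[-51.  -99.7  40. ]]
lever [[-107.7  -37.2   70. ]]
angle 0.28398445024684493 85.30211746480875
weight [[-134.6  120.9   42. ]]
vial [[ -91.8 -206.8   67. ]]
jar [[70.8  1.8 62. ]]
[[-66.63399237  45.12309343 255.49447145]] yaw tool vs loader deg 0.038034709541725734
```

Emit:
apply_moves:
  deltas:
    - [-0.6,-4.85,2,0,0,0]
    - [-0.6,-4.85,2,0,0,0]
    - [-0.64,-4.84,2,0,0,0]
    - [0,0,4.1,0,0,0]
    - [0,0,4.1,0,0,0]
    - [0,0,4.1,0,0,0]
    - [0,0,0,0,0,0]
    - [0,0,0,0,0,0]
    - [0,0,0,0,0,0]

```text
clock: 3.58
tool_pos: [516.9, 160.4, 74.5]
eef_rot: [-0.001, 0.998, 0.061, 0.002]
ft_force: [0.1, 0.2, -0.3]
grip_width: 42.6
```

```bash
cat >> h.py <<'E'
def where():
    s=arm.read_state(); p=np.load("pose_w.npy"); return s["clock"],W2L(p,s["tool_pos"])[0].round(1),s["grip_width"].__round__(1),s["ft_force"].round(1), round(float(np.degrees(2*np.arctan2(s["eef_rot"][2],s["eef_rot"][1])-p[2])),2)
E
python3 -c "
from h import *
print(where())"
```

```text
(3.575, array([-83.3, 190.3,  74.5]), 42.6, array([ 0.1,  0.2, -0.3]), -0.02)
```

Aligned to about 2 mm. Next: go down, grip the knob and push the slide in.

Emit:
apply_moves:
  deltas:
    - [-0.17,0,2.1,0,0,0]
    - [0,0,2.1,0,0,0]
    - [0,0,0,0,0,0]

```text
clock: 3.95
tool_pos: [513.6, 159.2, 30.2]
eef_rot: [0.0, 0.998, 0.061, -0.001]
ft_force: [-0.5, -0.4, 0.7]
grip_width: 43.0
```

Emit:
apply_moves:
  deltas:
    - [0,0,0,0,0,0]
    - [0,0,0,0,0,0]
    - [0,0,0,0,0,0]
    - [0,0,0,0,0,0]
  gripper: -0.8

```text
clock: 4.45
tool_pos: [515.0, 160.0, 32.0]
eef_rot: [-0.001, 0.998, 0.061, 0.001]
ft_force: [-1.9, 0.4, 6.2]
grip_width: 19.0
```

```bash
python3 -c "
from h import *
print(where())"
```

```text
(4.45, array([-85.2, 190.1,  32. ]), 19.0, array([-1.9,  0.4,  6.2]), -0.02)
```

Emit:
apply_moves:
  deltas:
    - [0,1,0,0,0,0]
    - [0,1.8,0,0,0,0]
    - [0,1.8,0,0,0,0]
    - [0,1.8,0,0,0,0]
    - [0,1.8,0,0,0,0]
    - [0,1.8,0,0,0,0]
    - [0,1.8,0,0,0,0]
    - [0,1.5,0,0,0,0]
    - [0,1.1,0,0,0,0]
    - [0,0,0,0,0,0]
    - [0,0,0,0,0,0]

```text
clock: 5.82
tool_pos: [532.8, 18.5, 32.0]
eef_rot: [-0.002, 0.998, 0.061, 0.002]
ft_force: [-2.5, 9.0, 8.1]
grip_width: 18.3
```

Run:
```python
from h import *
print(where())
im=vision.read_camera("top"); c=cam("top")
cv2.imwrite("pics/t2.png",cv2.resize(im[128:228,180:350,::-1],None,fx=4.7,fy=4.7,interpolation=cv2.INTER_CUBIC))
```

```text
(5.825, array([-84.9,  47.4,  32. ]), 18.3, array([-2.5,  9. ,  8.1]), -0.04)
```

The slide is in, with the knob at y 47. Now pull it fully back so the stack drops.

Emit:
apply_moves:
  deltas:
    - [0,-1,0,0,0,0]
    - [0,-1.8,0,0,0,0]
    - [0,-1.8,0,0,0,0]
    - [0,-1.8,0,0,0,0]
    - [0,-1.8,0,0,0,0]
    - [0,-1.8,0,0,0,0]
    - [0,-1.8,0,0,0,0]
    - [0,-1.6,0,0,0,0]
    - [0,-1.1,0,0,0,0]
    - [0,0,0,0,0,0]
    - [0,0,0,0,0,0]

```text
clock: 7.25
tool_pos: [514.9, 161.5, 32.0]
eef_rot: [-0.001, 0.998, 0.062, 0.002]
ft_force: [-1.2, 0.9, 7.1]
grip_width: 18.4
```

```bash
python3 -c "
from h import *
print(where())"
```

```text
(7.25, array([-85.2, 191.6,  32. ]), 18.4, array([-1.2,  0.9,  7.1]), 0.01)
```

Emit:
apply_moves:
  deltas:
    - [0,0,0,0,0,0]
    - [0,0,0,0,0,0]
    - [0,0,-5,0,0,0]
    - [0,0,-5,0,0,0]
    - [0,0,-3,0,0,0]
    - [0,0,0,0,0,10]
    - [0,0,0,0,0,10]
    - [0,0,0,0,0,10]
    - [0,0,0,0,0,10]
    - [0,0,0,0,0,10]
    - [0,0,0,0,0,10]
  gripper: 0.0

```text
clock: 8.62
tool_pos: [513.6, 160.2, 159.9]
eef_rot: [0.0, 0.894, -0.449, -0.0]
ft_force: [-0.7, 0.9, -0.2]
grip_width: 43.0
```

Emit:
apply_moves:
  deltas:
    - [0,0,0,0,0,10]
    - [0,0,0,0,0,10]
    - [0,0,0,0,0,10]
    - [3.3,-1.7,0,0,0,0]
    - [3.3,-1.7,0,0,0,0]
    - [3.3,-1.7,0,0,0,0]
    - [3.3,-1.7,0,0,0,0]
    - [3.2,-1.7,0,0,0,0]
    - [0,0,0,0,0,0]
    - [0,0,0,0,0,0]
    - [0,0,0,0,0,0]
  gripper: -0.53

```text
clock: 10.0
tool_pos: [617.8, 8.8, 160.4]
eef_rot: [-0.0, 0.749, -0.662, -0.0]
ft_force: [-0.6, -0.0, -0.3]
grip_width: 19.8
```

Run:
```python
from h import *
print(where())
st=arm.read_state(); p=np.load("pose_w.npy"); im=vision.read_camera("wrist"); c=cam("wrist",st)
j=im[:,:,::-1].copy()
for P in [(-30,.5,26),(30,.5,26),(-30,-79.5,26),(30,-79.5,26),(-35,54.5,77),(35,54.5,77),(31,-100,24),(-50,-100,38)]:
    cv2.drawMarker(j,tuple(proj(c,L2W(p,P))[0].astype(int)),(0,0,255),0,12,1)
cv2.imwrite("pics/w3.png",j)
```

```text
(10.0, array([ -1.7,  27.4, 160.4]), 19.8, array([-0.6, -0. , -0.3]), -89.99)
```

View pics/w3.png

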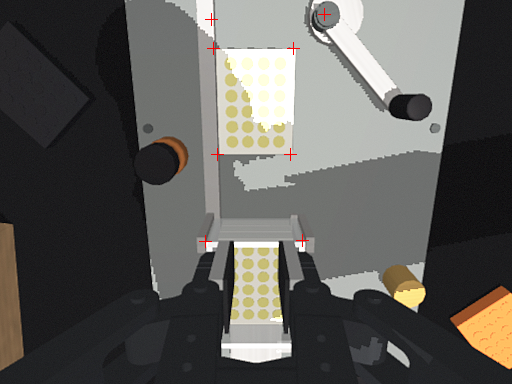

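The gauge tray lies out of the magazine at (255,102), within 2 mm of where predicted. The gate and the lever fit the model too. Next I go down behind the tray.

Emit:
apply_moves:
  deltas:
    - [0,0,3.5,0,0,0]
    - [0,0,3.5,0,0,0]
    - [0,0,3.5,0,0,0]
    - [0,0,2.5,0,0,0]
    - [0,0,1.3,0,0,0]
    - [0,0,0,0,0,0]
    - [0,0,0,0,0,0]

```text
clock: 10.92
tool_pos: [619.1, 8.3, 18.7]
eef_rot: [-0.001, 0.749, -0.662, 0.001]
ft_force: [0.0, -0.1, 0.1]
grip_width: 20.1
```

```bash
python3 -c "
from h import *
print(where())"
```

```text
(10.925, array([-0.5, 26.7, 18.7]), 20.1, array([ 0. , -0.1,  0.1]), -90.01)
```

Emit:
apply_moves:
  deltas:
    - [0,0,0.3,0,0,0]
    - [1,0,0,0,0,0]
    - [1,0,0,0,0,0]
    - [1,0,0,0,0,0]
    - [1,-0.02,0,0,0,0]
    - [1,-0.02,0,0,0,0]
    - [1,-0.02,0,0,0,0]
    - [1,-0.02,0,0,0,0]
    - [0.5,0,0,0,0,0]
    - [0,0,0,0,0,0]
    - [0,0,0,0,0,0]

```text
clock: 12.3
tool_pos: [628.0, -66.2, 14.2]
eef_rot: [0.0, 0.749, -0.662, -0.0]
ft_force: [0.3, -0.0, 0.3]
grip_width: 20.0
```

Run:
```python
from h import *
print(where())
st=arm.read_state(); p=np.load("pose_w.npy"); im=vision.read_camera("wrist"); c=cam("wrist",st)
j=im[:,:,::-1].copy()
for P in [(-30,-60,26),(30,-60,26),(-30,-140,26),(30,-140,26),(-50,-100,38)]:
    u=proj(c,L2W(p,P))[0]; print(P,u.round());cv2.drawMarker(j,tuple(u.astype(int)),(0,0,255),0,12,1)
cv2.imwrite("pics/w4.png",j)
```

```text
(12.3, array([ -0.8, -48.3,  14.2]), 20.0, array([ 0.3, -0. ,  0.3]), -90.04)
(-30, -60, 26) [326. 248.]
(30, -60, 26) [183. 248.]
(-30, -140, 26) [338.  40.]
(30, -140, 26) [169.  40.]
(-50, -100, 38) [395. 158.]
```

View pics/w4.png

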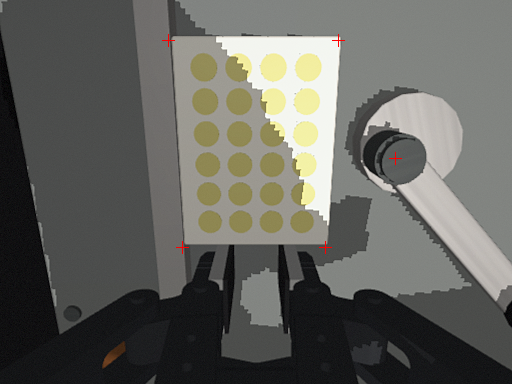

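The tray sits square in the guide at y ≈ −101: its corners (170,37), (338,38), (183,246) and (327,245) lie on the predicted marks. Now to the lever knob.

Emit:
apply_moves:
  deltas:
    - [-1,0,0,0,0,0]
    - [0,0,-4,0,0,0]
    - [0,0,-4,0,0,0]
    - [0,0,-4,0,0,0]
    - [0,0,0,0,0,-10]
    - [0,0,0,0,0,-10]
    - [0,0,0,0,0,-10]
    - [0,0,0,0,0,-10]
    - [0,0,0,0,0,-10]
    - [0,0,0,0,0,-10]
    - [0,0,0,0,0,-10]
    - [0,0,0,0,0,-10]

```text
clock: 13.85
tool_pos: [626.8, -55.5, 134.3]
eef_rot: [-0.0, 1.0, -0.023, -0.0]
ft_force: [-0.0, -0.2, -0.2]
grip_width: 20.4
```

Emit:
apply_moves:
  deltas:
    - [0,0,0,0,0,-10]
    - [-3.6,0,0,0,0,0]
    - [-3.6,0,0,0,0,0]
    - [-3.5,0,0,0,0,0]
    - [0,0,0,0,0,0]
    - [0,0,0,0,0,0]
    - [0,0,0,0,0,0]
  gripper: 0.0

```text
clock: 14.72
tool_pos: [521.5, -69.1, 134.2]
eef_rot: [0.0, 0.998, 0.061, 0.0]
ft_force: [-0.2, -0.0, 0.3]
grip_width: 42.7
```

```bash
python3 -c "
from h import *
print(where())"
```

```text
(14.725, array([-106.9,  -38.1,  134.2]), 42.7, array([-0.2, -0. ,  0.3]), -0.02)
```

Emit:
apply_moves:
  deltas:
    - [-0.08,-0.09,3.2,0,0,0]
    - [0,0,3.2,0,0,0]
    - [0,0,2.6,0,0,0]
    - [0,0,0,0,0,0]
    - [0,0,0,0,0,0]

```text
clock: 15.35
tool_pos: [521.0, -68.7, 45.2]
eef_rot: [0.0, 0.998, 0.061, 0.001]
ft_force: [-0.6, -0.2, 0.6]
grip_width: 42.6
```

Emit:
apply_moves:
  deltas:
    - [0,0,0,0,0,0]
    - [0,0,0,0,0,0]
    - [0,0,0,0,0,0]
    - [0,0,0,0,0,0]
  gripper: -0.8

```text
clock: 15.85
tool_pos: [520.8, -68.6, 45.6]
eef_rot: [0.0, 0.998, 0.061, 0.001]
ft_force: [-0.1, 0.7, 6.3]
grip_width: 16.2
```

Run:
```python
from h import *
w=where(); print(w)
l=w[1]; a=(np.arctan2(l[1]+100,l[0]+50)%6.283)-2.03; print("a",a,np.hypot(l[1]+100,l[0]+50))
q=lambda a:np.array([-50+85*np.cos(a+2.03),-100+85*np.sin(a+2.03)])
A=np.linspace(a,1.55,13); Q=np.array([q(t) for t in A]); print(np.diff(Q,axis=0)/10)
```

```text
(15.85, array([-107.6,  -37.5,   45.6]), 16.2, array([-0.1,  0.7,  6.3]), -0.02)
a 0.2854177717162196 84.99417627108342
[[-0.62550727 -0.64059256]
 [-0.5546553  -0.70283403]
 [-0.47764939 -0.75727752]
 [-0.39534393 -0.80331896]
 [-0.30865211 -0.84044753]
 [-0.21853578 -0.86825128]
 [-0.12599477 -0.88642173]
 [-0.03205585 -0.89475728]
 [ 0.06223874 -0.89316545]
 [ 0.15584278 -0.88166388]
 [ 0.24771774 -0.8603802 ]
 [ 0.33684425 -0.82955056]]
```

Emit:
apply_moves:
  deltas:
    - [-0.63,0.64,0,0,0,0]
    - [-0.55,0.7,0,0,0,0]
    - [-0.48,0.76,0,0,0,0]
    - [-0.4,0.8,0,0,0,0]
    - [-0.31,0.84,0,0,0,0]
    - [-0.22,0.87,0,0,0,0]
    - [-0.13,0.89,0,0,0,0]
    - [-0.03,0.89,0,0,0,0]
    - [0.06,0.89,0,0,0,0]
    - [0.16,0.88,0,0,0,0]
    - [0,0,0,0,0,0]
    - [0,0,0,0,0,0]

```text
clock: 17.35
tool_pos: [501.6, -154.1, 45.0]
eef_rot: [0.001, 0.998, 0.061, -0.003]
ft_force: [-10.0, -2.9, 11.3]
grip_width: 16.0
```

Run:
```python
from h import *
w=where(); print(w)
l=w[1]; a=(np.arctan2(l[1]+100,l[0]+50)%6.283)-2.03; print("a",a,np.hypot(l[1]+100,l[0]+50))
q=lambda a:np.array([-50+85*np.cos(a+2.03),-100+85*np.sin(a+2.03)])
A=np.linspace(a,1.55,3); Q=np.array([q(t) for t in A]); print(np.diff(Q,axis=0)/10)
```

```text
(17.35, array([-137.1, -120. ,   45. ]), 16.0, array([-10. ,  -2.9,  11.3]), -0.01)
a 1.337115865281131 89.36671639933964
[[ 0.24882526 -0.86942491]
 [ 0.33978574 -0.83806881]]
```

The tool reads 4 mm outside the lever's circle and feels 10 N, so I'll look before going on.

Run:
```python
from h import *
import pickle
print(where())
st=arm.read_state(); pickle.dump(st,open("st5.pkl","wb")); print(st["qvel"].round(4),st["tool_pos"],st["eef_rot"].round(4),st["torque"].round(2))
p=np.load("pose_w.npy"); im=vision.read_camera("wrist"); c=cam("wrist",st)
j=im[:,:,::-1].copy(); cv2.imwrite("pics/w5raw.png",j)
k=lambda a:(-50+85*np.cos(a+2.03),-100+85*np.sin(a+2.03),70)
for P in [(-50,-100,38),k(1.337),(-30,-60,26),(-30,-140,26),(30,-60,26),(30,-140,26)]:
    u=proj(c,L2W(p,P))[0]; print(P,u.round());cv2.drawMarker(j,tuple(u.astype(int)),(0,0,255),0,12,1)
j=cv2.resize(j,None,fx=1.5,fy=1.5)
cv2.imwrite("pics/w5.png",j)
```

```text
(17.35, array([-137.1, -120. ,   45. ]), 16.0, array([-10. ,  -2.9,  11.3]), -0.01)
[ 0.0023  0.001   0.0001  0.0011  0.0011 -0.0005] [ 501.60480832 -154.09916372   44.99717377] [ 8.000e-04  9.981e-01  6.150e-02 -2.900e-03] [-1.07  3.45  0.28]
(-50, -100, 38) [204.  57.]
(np.float64(-132.8497672928208), np.float64(-118.99779091172036), 70) [251. 278.]
(-30, -60, 26) [112.  10.]
(-30, -140, 26) [300.   9.]
(30, -60, 26) [  93. -169.]
(30, -140, 26) [ 306. -169.]
```

View pics/w5.png

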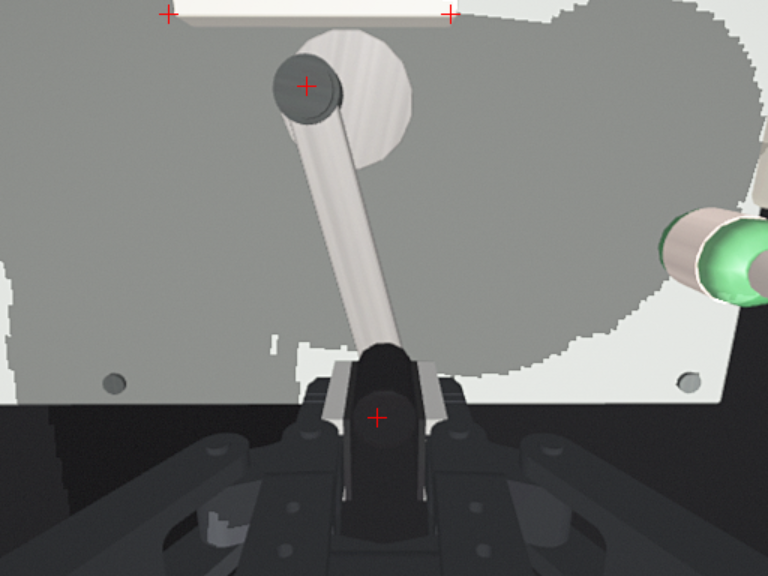

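The knob at (383,418) is still between the pads but 4 mm towards their edge. Its y position gives an angle of about 1.35, so I finish the turn with y as the measure, aiming for 1.55.

Emit:
apply_moves:
  deltas:
    - [0.3,0.55,0,0,0,0]
    - [0.3,0.55,0,0,0,0]
    - [0.3,0.5,0,0,0,0]
    - [0,0,0,0,0,0]
    - [0,0,0,0,0,0]

```text
clock: 18.02
tool_pos: [511.8, -169.7, 45.0]
eef_rot: [0.001, 0.998, 0.061, -0.004]
ft_force: [-11.0, -6.4, 10.7]
grip_width: 15.8
```

Run:
```python
from h import *
w=where(); print(w); print("a",np.pi-2.03-np.arcsin((w[1][1]+100)/85))
```

```text
(18.025, array([-128.9, -136.7,   45. ]), 15.8, array([-11. ,  -6.4,  10.7]), -0.02)
a 1.5580409829362163
```

Emit:
apply_moves:
  deltas:
    - [0,0,0,0,0,0]
    - [0,0,0,0,0,0]
    - [0,0,0,0,0,0]
    - [0,0,-5,0,0,0]
    - [0,0,-5,0,0,0]
    - [0,0,-5,0,0,0]
    - [0,0,0,0,0,0]
    - [0,0,0,0,0,0]
    - [0,0,0,0,0,0]
  gripper: 0.0

```text
clock: 19.15
tool_pos: [515.0, -167.3, 192.9]
eef_rot: [-0.0, 0.998, 0.061, -0.001]
ft_force: [-0.3, 0.3, -0.4]
grip_width: 42.6
```

Run:
```python
from h import *
import pickle
print(where())
st=arm.read_state(); pickle.dump(st,open("st6.pkl","wb"))
p=np.load("pose_w.npy"); im=vision.read_camera("wrist"); c=cam("wrist",st)
j=im[:,:,::-1].copy(); cv2.imwrite("pics/w6raw.png",j)
j=cv2.resize(j,None,fx=1.5,fy=1.5,interpolation=cv2.INTER_CUBIC)
k=lambda a:(-50+85*np.cos(a+2.03),-100+85*np.sin(a+2.03),70)
for P in [(-50,-100,38),k(1.43),k(1.55),k(1.66),(-30,-60,26),(-30,-140,26)]:
    u=proj(c,L2W(p,P))[0]; print(np.round(P,1),(u*1.5).round());cv2.drawMarker(j,tuple(((u+.5)*1.5).astype(int)),(0,0,255),0,8,1)
cv2.imwrite("pics/w6.png",j)
```

```text
(19.15, array([-125.5, -134.7,  192.9]), 42.6, array([-0.3,  0.3, -0.4]), -0.04)
[ -50 -100   38] [320. 137.]
[-130.7 -126.6   70. ] [367. 293.]
[-127.  -136.1   70. ] [385. 286.]
[-122.5 -144.3   70. ] [400. 278.]
[-30 -60  26] [250. 101.]
[ -30 -140   26] [391. 101.]
```

View pics/w6.png

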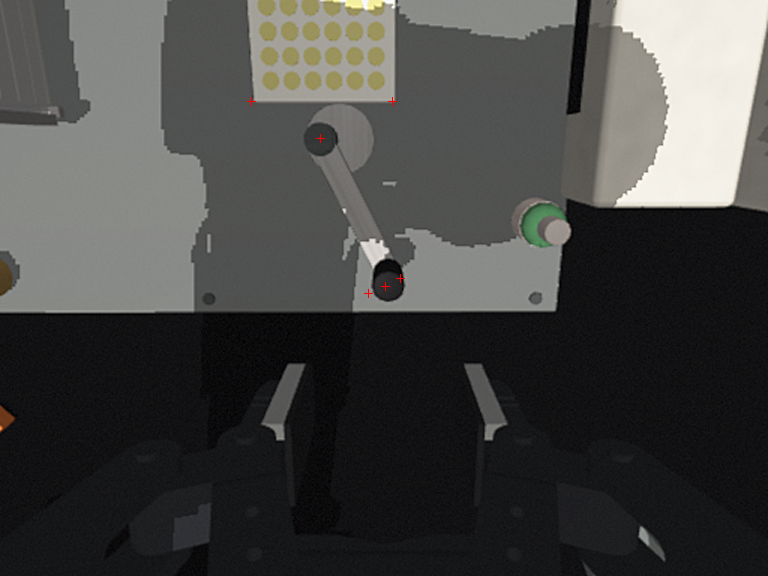

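The knob top at (388,286) sits by the 1.55 mark, at about 1.57, inside the 1.43 and 1.66 marks. The tray edge is still on its marks. Now I go back behind the tray to push it home.

Emit:
apply_moves:
  deltas:
    - [4.2,-3.3,0,0,0,0]
    - [4.2,-3.3,0,0,0,0]
    - [4.1,-3.3,0,0,0,0]
    - [0,0,0,0,0,10]
    - [0,0,0,0,0,10]
    - [0,0,0,0,0,10]
    - [0,0,0,0,0,10]
    - [0,0,0,0,0,10]
    - [0,0,0,0,0,10]
    - [0,0,0,0,0,10]
    - [0,0,0,0,0,10]
    - [0,0,0,0,0,10]
  gripper: -0.53

```text
clock: 20.7
tool_pos: [627.2, -54.0, 193.1]
eef_rot: [0.001, 0.747, -0.665, -0.001]
ft_force: [-0.2, -0.4, 0.3]
grip_width: 20.1
```

Emit:
apply_moves:
  deltas:
    - [0,0,4,0,0,0]
    - [0,0,4,0,0,0]
    - [0,0,4,0,0,0]
    - [0,0,0,0,0,0]
    - [0,0,0,0,0,0]

```text
clock: 21.32
tool_pos: [628.5, -54.2, 75.7]
eef_rot: [-0.0, 0.749, -0.662, 0.001]
ft_force: [1.3, -0.3, -0.2]
grip_width: 20.3
```

```bash
python3 -c "
from h import *
print(where())"
```

```text
(21.325, array([  1.2, -36.4,  75.7]), 20.3, array([ 1.3, -0.3, -0.2]), -90.02)
```

Emit:
apply_moves:
  deltas:
    - [0,0.12,3,0,0,0]
    - [0,0,2.3,0,0,0]
    - [0,0,0.8,0,0,0]
    - [0.9,0,0,0,0,0]
    - [0.9,0,0,0,0,0]
    - [0.9,0,0,0,0,0]
    - [0.9,0,0,0,0,0]
    - [0.9,0,0,0,0,0]
    - [0.9,0,0,0,0,0]
    - [0,0,0,0,0,0]

```text
clock: 22.58
tool_pos: [632.8, -108.6, 13.1]
eef_rot: [0.0, 0.749, -0.663, -0.0]
ft_force: [-0.0, -1.0, -0.3]
grip_width: 20.3
```

```bash
python3 -c "
from h import *
print(where())"
```

```text
(22.575, array([ -1.3, -91. ,  13.1]), 20.3, array([-0. , -1. , -0.3]), -90.1)
```

The tray slides freely; the force stays at about 1 N.

Emit:
apply_moves:
  deltas:
    - [0.9,-0.03,-0.1,0,0,0]
    - [0.9,-0.03,0,0,0,0]
    - [0.9,-0.02,0,0,0,0]
    - [0.9,0,0,0,0,0]
    - [0.9,0,0,0,0,0]
    - [0.8,0,0,0,0,0]
    - [0.5,0,0,0,0,0]
    - [0.2,0,0,0,0,0]
    - [0,0,0,0,0,0]

```text
clock: 23.7
tool_pos: [641.1, -167.3, 14.2]
eef_rot: [0.0, 0.749, -0.663, 0.0]
ft_force: [0.5, 0.8, 0.4]
grip_width: 20.7
```

```bash
python3 -c "
from h import *
print(where())"
```

```text
(23.7, array([  -0.3, -150.2,   14.2]), 20.7, array([0.5, 0.8, 0.4]), -90.04)
```

Emit:
apply_moves:
  deltas:
    - [0.2,0,0,0,0,0]
    - [0.2,0,0,0,0,0]
    - [0.2,0,0,0,0,0]
    - [0,0,0,0,0,0]

```text
clock: 24.2
tool_pos: [641.4, -170.1, 14.2]
eef_rot: [-0.001, 0.749, -0.662, -0.002]
ft_force: [-1.9, 11.8, 3.3]
grip_width: 19.9
```

```bash
python3 -c "
from h import *
print(where())"
```

```text
(24.2, array([  -0.4, -153. ,   14.2]), 19.9, array([-1.9, 11.8,  3.3]), -90.04)
```

12 N of resistance at y −153 means the tray is home. I'll back off, rise and check.

Emit:
apply_moves:
  deltas:
    - [-1,0,0,0,0,0]
    - [-1,0,0,0,0,0]
    - [0,0,-5,0,0,0]
    - [0,0,-5,0,0,0]
    - [-4,4,-5,0,0,0]
    - [-5,4,-5,0,0,0]
    - [-5,2,-5,0,0,0]
    - [-3,0,0,0,0,0]
    - [0,0,0,0,0,0]
    - [0,0,0,0,0,0]
    - [0,0,0,0,0,0]

```text
clock: 25.58
tool_pos: [541.5, -20.9, 236.1]
eef_rot: [0.001, 0.749, -0.663, -0.0]
ft_force: [0.3, -0.5, 0.5]
grip_width: 19.9
```

Run:
```python
from h import *
print(where())
st=arm.read_state(); p=np.load("pose_w.npy")
k=lambda a:(-50+85*np.cos(a+2.03),-100+85*np.sin(a+2.03),70)
pts=[(-85,190.5,70),k(1.43),k(1.66),(-30,-165,26),(30,-165,26),(-30,60,54),(30,60,54),(-30,140,54),(30,140,54)]
imw=vision.read_camera("wrist")[:,:,::-1].copy(); cw=cam("wrist",st)
imt=vision.read_camera("top")[:,:,::-1].copy(); ct=cam("top")
x0,y0=180,128; a=cv2.resize(imt[y0:y0+100,x0:x0+170],None,fx=3.4,fy=3.4,interpolation=cv2.INTER_CUBIC)
for P in pts:
    cv2.drawMarker(imw,tuple(proj(cw,L2W(p,P))[0].astype(int)),(0,0,255),0,8,1)
    u=(proj(ct,L2W(p,P))[0]-[x0,y0]+.5)*3.4; cv2.drawMarker(a,tuple(u.astype(int)),(0,0,255),0,8,1)
out=np.zeros((600,578,3),np.uint8); out[:260,:512]=imw[:260]; out[260:600]=a[:340]
cv2.imwrite("pics/f.png",out)
```

```text
(25.575, array([-81.2,   7.3, 236.1]), 19.9, array([ 0.3, -0.5,  0.5]), -90.1)
```

View pics/f.png

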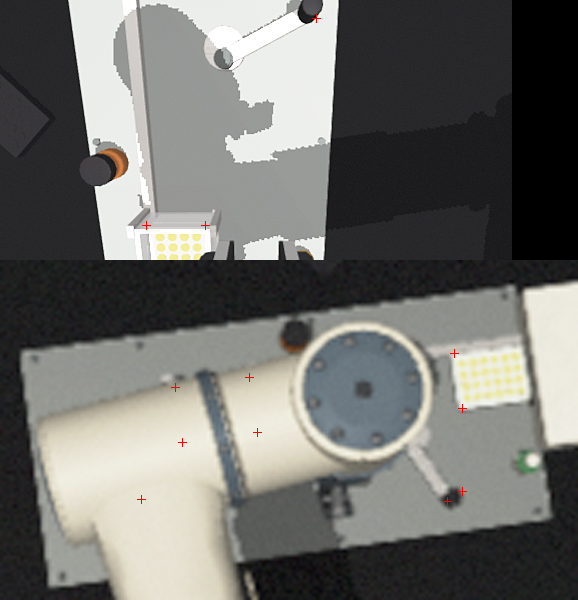

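The gauge tray is against the sealer, from (455,350) to (528,405) in the lower part. The lever knob at (450,497) is between its marks, and the vial and jar are in place. The arm hides the slide, so I'll clear the view and check that end.

Emit:
apply_moves:
  deltas:
    - [3,3,0,0,0,0]
    - [3,3,0,0,0,0]
    - [3,3,0,0,0,0]
    - [3,3,0,0,0,0]
    - [3,3,0,0,0,0]
    - [0,0,0,0,0,0]
    - [0,0,0,0,0,0]

```text
clock: 26.55
tool_pos: [411.0, -187.6, 236.6]
eef_rot: [-0.0, 0.749, -0.663, -0.0]
ft_force: [0.6, 0.4, -1.3]
grip_width: 19.7
```

Run:
```python
from h import *
print(where())
p=np.load("pose_w.npy")
k=lambda a:(-50+85*np.cos(a+2.03),-100+85*np.sin(a+2.03),70)
pts=[(-85,190.5,70),k(1.43),k(1.66),(-30,-165,26),(30,-165,26)]
ims={n:vision.read_camera(n)[:,:,::-1].copy() for n in("top","scene")}
def crop(im,n,x0,y0,w,h,f):
    a=cv2.resize(im[y0:y0+h,x0:x0+w],None,fx=f,fy=f,interpolation=cv2.INTER_CUBIC)
    for P in pts if n=="top" else []:
        u=(proj(cam(n),L2W(p,P))[0]-[x0,y0]+.5)*f; cv2.drawMarker(a,tuple(u.astype(int)),(0,0,255),0,8,1)
    return a
a=crop(ims["top"],"top",180,128,170,100,3); b=crop(ims["scene"],"scene",140,140,190,140,2)
before=crop(cv2.imread("pics/scene0.png"),"scene",200,170,130,100,2)
out=np.zeros((600,640,3),np.uint8); out[:300,:510]=a; out[310:590,:380]=b; out[310:510,380:640]=before
cv2.imwrite("pics/f2.png",out)
# bystander change: top before/after blobs
o=cv2.imread("pics/top0.png"); d=cv2.absdiff(o,ims["top"]).max(2)
for nm,(u,v) in dict(sample=(120,182),tub=(50,218),bottle=(119,227),spare=(167,271),beaker=(373,255),weight=(242,210),vial=(336,187),jar=(267,150)).items(): print(nm,d[v-8:v+9,u-8:u+9].mean().round(1))
```

```text
(26.55, array([-231.1, -142.2,  236.6]), 19.7, array([ 0.6,  0.4, -1.3]), -90.11)
sample 16.6
tub 25.6
bottle 19.5
spare 19.5
beaker 17.4
weight 24.2
vial 40.4
jar 18.3
```

View pics/f2.png

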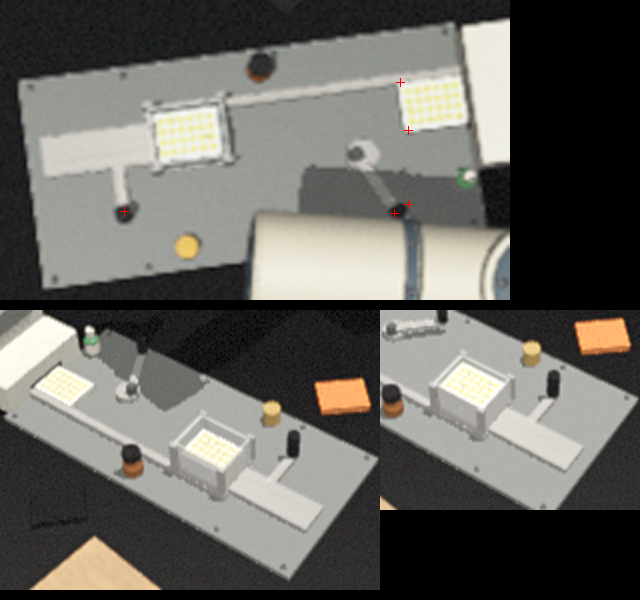

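The final picture shows:
- the slide knob on its "fully back" mark at (124,212)
- the stack one tray lower in the magazine
- the gauge tray against the sealer at (432,101)
- the lever knob at (399,210), between the 1.43 and 1.66 marks
- weight, jar and vial where they stood

The arm is clear of everything, so I'm handing in.

```bash
python3 -c "
from cell import arm
print(arm.job_done())"
```

```text
the job is handed in; nothing more can be done
None
```

The job is handed in at about 26.6 s on the clock, of the 61 s allowed; it gave no verdict.

**What I did:** I pushed the slide in and pulled it fully back, then pushed the tray into the guide with two fingers to y ≈ −101. I turned the lever by its knob until the eccentric read about 1.56, then pushed the tray on to the sealer.

**Last checks:**
- **Tray:** it slid through the guide at about 1 N and met a firm 12 N stop at the sealer. The pictures show it square against the sealer's front.
- **Slide and stack:** the slide knob was on its fully-back mark, and the stack sat one tray lower in the magazine.
- **Bystanders:** the weight, jar and vial looked unmoved in the last pictures. The sample bottle, beaker, tub and spare tray I did not look at again. My before/after picture difference for the bystanders settled nothing, because its values were high at all of them.

**What disagreed:**
- **Eccentric angle:** before the last push, the tool position gave 1.56 and the wrist picture about 1.57. After it, the wrist picture still gave about 1.58, but the coarser top camera read nearer 1.5. All are inside the allowed 1.43 to 1.66.
- **Lever turn:** the tool was pushed about 4 mm outward with some 10 N on the wrist. I could not explain it, so I used the knob's y position as the measure there.

I viewed 11 pictures, one over the budget of 10.

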